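# Cure a batch of varnished toy boats in the UV box

### The job

Run the next batch through the UV curing box on the craft table: slide its cover open, take out the little wooden house that is already cured and stand it on the square of kraft card at the right, then set every toy boat from the left side of the table into the compartment, each flat on its floor, hull down. Slide the cover fully shut, and only then twist the start knob clockwise to its stop and let it spring back. Leave the other things on the table where they are.

Things in the scene. Friction and masses are not known exactly. Their poses are not given: they have to be found in the camera images.
- station: the white UV curing box, fixed. Origin on the table under the centre of its open compartment; x points to its back, along the slide, y left, z up. Compartment inside 190 (x) x 200 (y), floor 12 above the table, walls 10 thick, 62 high. Behind it (x 105 to 305) a hood 220 wide, 58 high, over which the cover slides. Right of it (y -110 to -195, x -95 to 35) a grey block 40 high with the knob.
- cover (a joint): the grey sliding cover, a 212 x 216 x 6 plate at 63 to 69 above the table, in m: 0 fully shut over the compartment, 0.2 fully open (compartment uncovered). Starts between 0 and 0.06. Slides along the station's x with about 1.5 N friction and stays where it is left.
- cover_handle (a point): centre of the cover's upright black handle tab: 14 thick along the slide (x), 60 wide (y), 36 high (69 to 105 above the table); axes as the station's. It stands 50 to the front of the cover's centre.
- knob (a joint): the black start knob, in rad: 0 at rest, grows as it is turned clockwise seen from above, stop at 1.2. A spring returns it (0.05 N m at rest, 0.15 N m at the stop).
- knob_grip (a point): grip point on the knob's upright axis, 71 above the table. The knob is a bar 44 long (its x), 16 thick (its y), from 49 to 85 above the table, on a disc of radius 26 (41 to 49 above the table); its axes turn with it and are parallel to the station's at rest.
- house_c (a point): the cured toy house, plain wood: 56 long (x), 44 wide (y), walls 30 high, gable roof ridge along x to 44 high, about 80 g. The point is its centre, 20 above its flat bottom, z up. Starts standing in the compartment, under the cover.
- card: square of brown kraft card 150 x 150, 3 thick, fixed flat on the table at the right; origin under its centre, axes along its sides.
- boat1_c (a point): toy boat 1 of 4 (2 to 4 are present), plain wood: hull 80 long, 40 wide, 30 high, blunt stern, pointed bow, small cabin on deck (42 high in all), about 70 g. The point is its centre, 20 above its flat bottom; x to the bow, z up. The sides are parallel from 40 behind to 20 ahead of the point. Starts on the table at the left.
- boat2_c (a point): toy boat 2 of 4 (2 to 4 are present), plain wood: hull 80 long, 40 wide, 30 high, blunt stern, pointed bow, small cabin on deck (42 high in all), about 70 g. The point is its centre, 20 above its flat bottom; x to the bow, z up. The sides are parallel from 40 behind to 20 ahead of the point. Starts on the table at the left.
- boat3_c (a point): toy boat 3 of 4 (2 to 4 are present), plain wood: hull 80 long, 40 wide, 30 high, blunt stern, pointed bow, small cabin on deck (42 high in all), about 70 g. The point is its centre, 20 above its flat bottom; x to the bow, z up. The sides are parallel from 40 behind to 20 ahead of the point. Starts on the table at the left.
- boat4_c (a point): toy boat 4 of 4 (2 to 4 are present), plain wood: hull 80 long, 40 wide, 30 high, blunt stern, pointed bow, small cabin on deck (42 high in all), about 70 g. The point is its centre, 20 above its flat bottom; x to the bow, z up. The sides are parallel from 40 behind to 20 ahead of the point. Starts on the table at the left.
- tape: roll of tape, 48 across, 18 high, standing flat among the boats; leave it (origin under it)
- marker: chunky red marker lying at the far left, 135 long, 30 thick; leave it (origin under it)
- cup: white paper cup, 76 across, 95 high, far left; leave it (origin under it)
- varnish: amber varnish jar, 60 across, 90 high, behind the card; leave it (origin under it)
- stub: short red marker stub standing behind the card, 36 across, 55 high; leave it (origin under it)
- scissors: scissors lying far left; leave them (origin under it)
- nuts: cardboard tray 140 x 100 with walnuts, 36 high, far right; leave it (origin under it)
There are look-alikes about, which are no part of the job. What is meant by the card is not black, and is the smaller of those in its own colour.

How it is judged:
On the way, in this order (a step that is already met when the one before it is completed fails the run):
1. the cover is open and the house stands on the card (value of joint cover above 0.1 m and x of house_c in the frame of card between -0.07 and 0.07 m and y of house_c in the frame of card between -0.07 and 0.07 m and z of house_c in the frame of card below 0.033 m and angle between house_c's own z axis and vertical below 0.2 rad and contact force between the fingers and house below 0.1 N), for 0.2 s.
2. every boat stands in the compartment, released (x of boat1_c in the frame of station between -0.095 and 0.095 m and y of boat1_c in the frame of station between -0.1 and 0.1 m and z of each of boat1_c, boat2_c, boat3_c, boat4_c in the frame of station below 0.042 m and angle between each of boat1_c, boat2_c, boat3_c, boat4_c's own z axis and vertical below 0.2 rad and x of boat2_c in the frame of station between -0.095 and 0.095 m and y of boat2_c in the frame of station between -0.1 and 0.1 m and x of boat3_c in the frame of station between -0.095 and 0.095 m and y of boat3_c in the frame of station between -0.1 and 0.1 m and x of boat4_c in the frame of station between -0.095 and 0.095 m and y of boat4_c in the frame of station between -0.1 and 0.1 m and contact force between the fingers and boat1 below 0.1 N and contact force between the fingers and boat2 below 0.1 N and contact force between the fingers and boat3 below 0.1 N and contact force between the fingers and boat4 below 0.1 N), for 0.2 s.
3. the cover is fully shut (value of joint cover below 0.006 m), for 0.2 s.
4. the knob is turned to its stop (value of joint knob above 1.1 rad), for 0.1 s.
5. the knob has sprung back (value of joint knob below 0.1 rad), for 0.2 s.
At the end, for the whole second after the job is handed in: Every boat present stands hull down (within 0.2 rad) on the compartment's floor, the cover is shut to within 6 mm, the knob is back within 0.1 rad of rest, the house stands upright on the card, its centre at least 5 mm inside the card's edge, and all is at rest (x of boat1_c in the frame of station between -0.095 and 0.095 m and y of boat1_c in the frame of station between -0.1 and 0.1 m and z of each of boat1_c, boat2_c, boat3_c, boat4_c in the frame of station below 0.042 m and angle between each of boat1_c, boat2_c, boat3_c, boat4_c, house_c's own z axis and vertical below 0.2 rad and x of boat2_c in the frame of station between -0.095 and 0.095 m and y of boat2_c in the frame of station between -0.1 and 0.1 m and x of boat3_c in the frame of station between -0.095 and 0.095 m and y of boat3_c in the frame of station between -0.1 and 0.1 m and x of boat4_c in the frame of station between -0.095 and 0.095 m and y of boat4_c in the frame of station between -0.1 and 0.1 m and x of house_c in the frame of card between -0.07 and 0.07 m and y of house_c in the frame of card between -0.07 and 0.07 m and z of house_c in the frame of card below 0.033 m and linear speed of each of boat1, boat2, boat3, boat4, house below 0.02 m/s and value of joint cover below 0.006 m and value of joint knob below 0.1 rad); the robot touches nothing.
It fails at once if the knob is twisted while the cover is open (value of joint knob above 0.4 rad and value of joint cover above 0.02 m).
It fails at once if another thing on the table is shifted by more than 6 cm (distance of any of tape, marker, cup, varnish, stub, scissors, nuts from where it was at the start of the episode above 0.06 m).
Of boat1, boat2, boat3, boat4 only 2 to 4 are there at a start; the rules pass over those that are not, and their reading is None.
At some moment in a run one of boat1, boat2, boat3, boat4, house may be knocked a few centimetres aside while the robot is not near it.
Once in a run the grip may slacken for a moment while it holds something.
It also fails if it takes over 210 s, if anything falls off the work surface, if the arm or the gripper's body presses on something with over 40 N, if the wrist force passes 120 N, or if a joint passes its speed limit or range.

### The arm

A 6-joint arm with a two-finger parallel gripper is mounted at the origin on the work surface. World frame = base frame: x ahead of the robot, y to its left, z up, the work surface at z = 0. Lengths are in m, angles in rad, forces in N, time in s.
With the tool pointing down it reaches from about 0.25 to 0.725 m from the base axis. Payload 4 kg.
Tool frame: the origin (TCP) lies at the very end of the fingers, on their centre line; the grasp point (between the pads) lies 19 mm behind it; z points along the fingers, y is the line along which they close (so a half turn about z gives the same grasp; the last joint's range is limited). The gripper opens to 85 mm and grips with 20 to 120 N. Pads are 22 mm wide; open, the fingers measure 114 mm over their backs; the gripper's body (76 mm by 85 mm) begins 54 mm behind the grasp point. The pads swing forward as they close: fully open they stand 13 mm farther back than shut.
Start: joints at [1.117, 0.241, 0.005, 1.335, 0, 1.571], TCP at [0.219, 0.449, 0.231] pointing down, gripper open.
Joint ranges: [-2.72, 2.72], [-1.05, 1.87], [-1.09, 1.28], [-1.99, 2.15], [-1.42, 1.44], [-3.14, 3.14]. Speed limits (rad/s): [2.79, 2.79, 3.14, 3.14, 3.14, 3.14].

### API

Orientations are given as a unit quaternion [x, y, z, w].
In Python, from workcell import bot, vision, workorder gives the robot as it stands.
- The arm moves only by the shell command python3 -m creep 'ROWS' [OPENING]. ROWS is JSON, a list of rows, each a list of 2 entries, a list of its own where there are three numbers: the shift along the tool's x, y, z in mm, then the turn, a rotation vector about the tool's x, y, z in rad. In form: [[[dx, dy, dz], [wx, wy, wz]], ...]. A call has 1 to 12 rows; each row shifts and turns the commanded pose from where the row before left it, along the tool's axes as they then stand; what a row does not reach is not made up. A row lasts 1/8 s, in which the tool goes at most 62.5 mm and 10.7 degrees, less where a joint would pass 70% of its speed; a pose out of reach is approached as far as the arm can. A call is refused whole if a number of a shift passes 62.5 or a number of a turn 0.188, either way. A call with a gripper value outside its range is refused whole. OPENING is the finger opening in mm, from 0 to 85.4, set as the call begins (- or left out, the last holds). The fingers move at their own pace and stop on an object; the grip force is fixed at half the most. Time passes only in rows, so rows that do not move let the fingers close. It gives the time, the measured TCP pose, the force, the opening and the grip force at its end, in the units of the state.
- bot.get_obs(): the state, without advancing time (a new reading comes with each control period).
- vision.camera(name): name is "scene" or "top" or "wrist"; returns a dict with "image" (384x512x3 uint8, blue, green, red), "z_map" (384x512 float32, m along the optical axis (not along the pixel's ray), 0 where there is no reading), "K" (3x3 intrinsics, pixels), "rvec" (rotation vector, rad) and "tvec" (3), from world to camera coordinates, as OpenCV has them; the wrist camera has in their place "tool_from_camera" (4x4, takes a point from camera to tool coordinates, whose origin is the TCP and whose axes are the flange's). Camera axes: x right, y down, z forward; pixel columns grow to the right and rows downward; lengths in m; the calibration is good to about 2 mm. A picture is of the moment at which its call begins: read the wrist's pose just before it.
- workorder.job_done(): hands the job in; it is judged then, once.
Trained networks look in a picture, given as the dict that the camera call returned (one of the last four; its "shot" number tells which), for a name from the list of things; names that differ only in an ending like _2 or _b are one class to them, and where a whole thing is asked for, a point or a joint stands for the part that bears it (a point fixed in the world has none). Each returns a list of dicts, best first, with "score" (0 to 1); they miss things now and then, are a little off and sometimes report something else, mostly with a low value. They report only what shows in the picture. A call takes as long as a camera call. They do not tell look-alikes from the thing itself.
- vision.spot_in(picture, query): "position" ([column, row] in pixels, amid what is visible of it).
- vision.place_of(picture, query): "position" ([column, row] in pixels: a listed point, or the origin of a listed thing).
The state is a dict: "clock": time; "joint_pos": joint angles; "joint_vel": joint speeds; "tau": joint torques, N m; "eef_pos": TCP position; "tool_rot": TCP orientation; "ft_force": force on the tool from outside, world axes, zero at the start; "ft_torque": the same for the moment, N m; "grip_width": finger opening in m; "grasp_force": force on a finger pad.
Only numpy, scipy, OpenCV 4.12 (cv2) and the standard library are available. Lean on these libraries where they do the work, as an engineer would, in place of code of your own. Each camera call takes 0.05 s, during which the arm holds its last target. There are 200 camera calls.

## Working session

There is one attempt and no reset: what is moved stays moved. The work goes in short steps, Python scripts to look and compute and a shell command to move; the robot and the scene stay as the last step left them, time stands still between calls to the robot, and variables do not carry over. Pictures are saved under pics/ and viewed, at most 14 in all, crops included, and the job is handed in when it is done.

```bash
mkdir -p pics; ls; cat > h.py <<'E'
import numpy as np, cv2, sys
from scipy.spatial.transform import Rotation as R
from workcell import bot, vision, workorder
def cam(n):
    o=bot.get_obs(); p=vision.camera(n)
    if n=="wrist":
        T=np.eye(4);T[:3,:3]=R.from_quat(o["tool_rot"]).as_matrix();T[:3,3]=o["eef_pos"]
        p["W"]=T@np.array(p["tool_from_camera"])
    else:
        C=np.eye(4);C[:3,:3]=cv2.Rodrigues(np.array(p["rvec"],float))[0];C[:3,3]=np.ravel(p["tvec"])
        p["W"]=np.linalg.inv(C)
    return p
def ray(p,uv):
    d=np.linalg.inv(np.array(p["K"]))@[uv[0],uv[1],1]
    return p["W"][:3,:3]@d, p["W"][:3,3]
def atz(p,uv,z):
    d,o=ray(p,uv); return o+d*(z-o[2])/d[2]
def atd(p,uv):
    u,v=int(round(uv[0])),int(round(uv[1])); d,o=ray(p,uv); return o+d*p["z_map"][v,u]
def cloud(p):
    h,w=p["z_map"].shape; u,v=np.meshgrid(np.arange(w),np.arange(h))
    d=np.stack([u,v,np.ones_like(u)],-1)@np.linalg.inv(np.array(p["K"])).T*p["z_map"][...,None]
    c=d@p["W"][:3,:3].T+p["W"][:3,3]; c[p["z_map"]==0]=np.nan; return c
def find(p,q,z,n=5,f="place_of",t=.25):
    return [(q,round(r["score"],2),np.round(r["position"]).tolist(),np.round(atz(p,r["position"],z),3).tolist()[:2]) for r in getattr(vision,f)(p,q)[:n] if r["score"]>t]
def save(p,n,s=1.5,box=None):
    im=p["image"]
    if box: im=im[box[1]:box[3],box[0]:box[2]]
    cv2.imwrite("pics/"+n,cv2.resize(im,None,fx=s,fy=s,interpolation=cv2.INTER_CUBIC))
E
python3 - <<'E'
from h import *
for n in("top","scene"):
    p=cam(n);save(p,n+".png")
    print(n,np.round(p["W"][:3,3],2))
    for q,z in [("station",0),("cover_handle",.087),("knob_grip",.071),("card",.003),("boat1_c",.02),("tape",0),("marker",0),("cup",0),("varnish",0),("stub",0),("scissors",0),("nuts",0),("house_c",.032)]:
        print(find(p,q,z))
E
```

```text
pics
top [ 0.35 -0.02  1.64]
[('station', 0.95, [261.0, 183.0], [0.51, -0.038])]
[]
[('knob_grip', 0.48, [301.0, 193.0], [0.463, -0.179])]
[('card', 0.94, [348.0, 199.0], [0.442, -0.363]), ('card', 0.83, [416.0, 230.0], [0.322, -0.61]), ('card', 0.74, [336.0, 276.0], [0.157, -0.308])]
[('boat1_c', 0.63, [187.0, 166.0], [0.575, 0.239])]
[('tape', 0.46, [175.0, 185.0], [0.508, 0.288])]
[('marker', 0.85, [117.0, 186.0], [0.508, 0.508])]
[('cup', 0.69, [194.0, 126.0], [0.73, 0.215])]
[('varnish', 0.7, [327.0, 128.0], [0.715, -0.29])]
[('stub', 0.46, [354.0, 156.0], [0.604, -0.391])]
[('scissors', 0.8, [139.0, 145.0], [0.664, 0.426])]
[('nuts', 0.88, [388.0, 166.0], [0.564, -0.516])]
[]
scene [0.98 0.5  1.28]
[('station', 0.93, [239.0, 211.0], [0.501, -0.048]), ('station', 0.64, [301.0, 243.0], [0.441, 0.2]), ('station', 0.61, [157.0, 171.0], [0.594, -0.409])]
[('cover_handle', 0.79, [237.0, 201.0], [0.507, -0.044]), ('cover_handle', 0.45, [304.0, 240.0], [0.464, 0.221])]
[('knob_grip', 0.7, [304.0, 240.0], [0.458, 0.217]), ('knob_grip', 0.67, [221.0, 171.0], [0.452, -0.186])]
[('card', 0.93, [181.0, 108.0], [0.309, -0.592]), ('card', 0.84, [256.0, 124.0], [0.154, -0.29]), ('card', 0.67, [194.0, 152.0], [0.431, -0.372])]
[('boat1_c', 0.56, [285.0, 270.0], [0.564, 0.23])]
[('tape', 0.58, [309.0, 273.0], [0.508, 0.29])]
[('marker', 0.85, [366.0, 320.0], [0.505, 0.519])]
[('cup', 0.94, [249.0, 304.0], [0.722, 0.218])]
[('varnish', 0.57, [151.0, 206.0], [0.711, -0.3])]
[('stub', 0.68, [157.0, 172.0], [0.598, -0.403])]
[('scissors', 0.86, [309.0, 340.0], [0.673, 0.428])]
[('nuts', 0.97, [148.0, 150.0], [0.555, -0.515])]
[]
```

View pics/top.png

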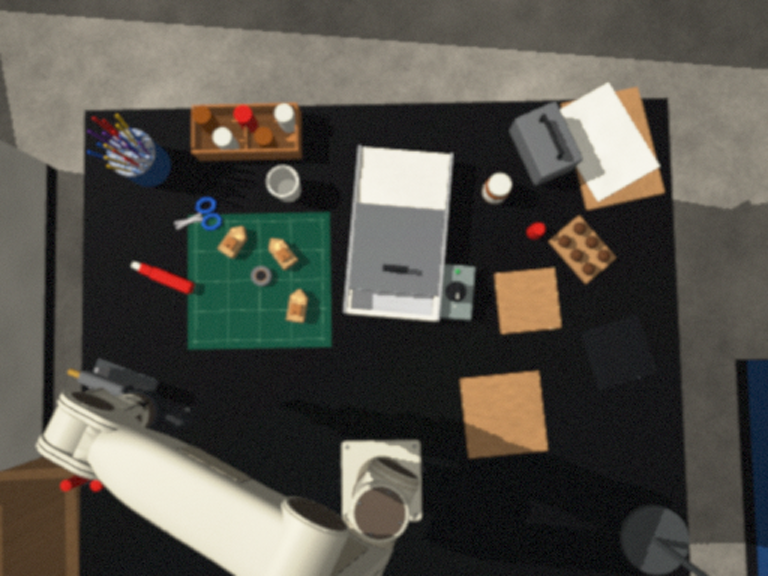

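View pics/scene.png

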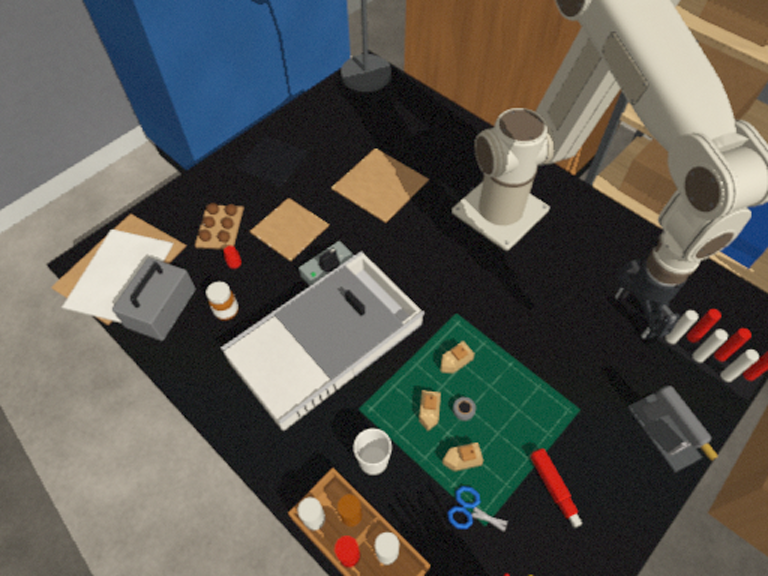

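The top picture shows three boats on the green mat at (155,161), (189,168) and (198,204). The cover handle is at (268,180) and the knob at (304,194).
Card candidates are small kraft (352,200), big kraft (336,276), black (413,235), and kraft under paper (410,98). I choose the small kraft at (352,200).

```bash
cat >> h.py <<'E'
def rect(P):
    c,s,a=cv2.minAreaRect((np.array(P)[:,:2]*1000).astype(np.float32)); 
    if s[0]<s[1]: s=s[::-1]; a+=90
    a=(a+90)%180-90
    return np.round(c,1),np.round(s,1),round(a,1)
def boats(p,seeds,zmin=.012,r=.055):
    c=cloud(p).reshape(-1,3)
    for s in seeds:
        m=(np.hypot(c[:,0]-s[0],c[:,1]-s[1])<r)&(c[:,2]>zmin)&(c[:,2]<.06); P=c[m]
        ce,si,a=rect(P); t=np.radians(a); u=np.array([np.cos(t),np.sin(t)]); v=np.array([-u[1],u[0]])
        L=(P[:,:2]*1000-ce)@u; B=(P[:,:2]*1000-ce)@v
        w=[np.ptp(B[L>si[0]/2-12]),np.ptp(B[L<-si[0]/2+12])]
        if w[0]>w[1]: a=a+180 if a<0 else a-180
        print("boat",ce,si,"bow dir deg",round(a,1),"w",np.round(w),"zmax",round(np.percentile(P[:,2],98),3),len(P))
E
python3 - <<'E'
from h import *
p=cam("top");c=cloud(p);z=c[...,2]
m=((z>.05)&(z<.08)&(c[...,0]<.85)&(c[...,0]>.3)&(abs(c[...,1]+.04)<.2)).astype(np.uint8)
n,l,s,_=cv2.connectedComponentsWithStats(m);i=1+np.argmax(s[1:,4]);print("station",rect(c[l==i]),s[i])
m=(z>.085)&(z<.12)&(abs(c[...,0]-.51)<.1)&(abs(c[...,1]+.04)<.1);print("handle",rect(c[m]),m.sum())
m=(z>.065)&(z<.1)&(abs(c[...,0]-.46)<.05)&(abs(c[...,1]+.185)<.04);print("knob",rect(c[m]),m.sum())
b=p["image"].astype(int);k=(b[...,2]-b[...,0]>40)&(abs(c[...,0]-.44)<.1)&(abs(c[...,1]+.365)<.11)&(z<.015)
print("card",rect(c[k]),k.sum()); k=(b[...,2]-b[...,0]>40)&(abs(c[...,0]-.157)<.13)&(abs(c[...,1]+.308)<.13)&(z<.015);print("big",rect(c[k]))
boats(p,[atz(p,q,.03) for q in[(155,161),(189,168),(198,204)]])
save(p,"crop.png",4,(220,120,410,260))
E
```

```text
station (array([607.9, -54.7]), array([411.4, 230. ]), -6.0) [ 230   97   72  117 6171]
handle (array([516.5, -43.5]), array([56.8, 14.7]), 85.3) 72
knob (array([ 459.6, -173.9]), array([93.9, 54.1]), -1.2) 105
card (array([ 447.1, -388.8]), array([185.4, 170. ]), -85.4) 1715
big (array([ 158.1, -306.3]), array([202.9, 199.3]), -85.2)
boat [603.6 358.9] [78.5 51.9] bow dir deg -28.9 w [20. 42.] zmax 0.046 226
boat [569.8 236.8] [76.8 39.8] bow dir deg 36.5 w [24. 40.] zmax 0.049 209
boat [435.7 198.5] [76.5 40.5] bow dir deg -9.6 w [24. 40.] zmax 0.046 215
```

View pics/crop.png

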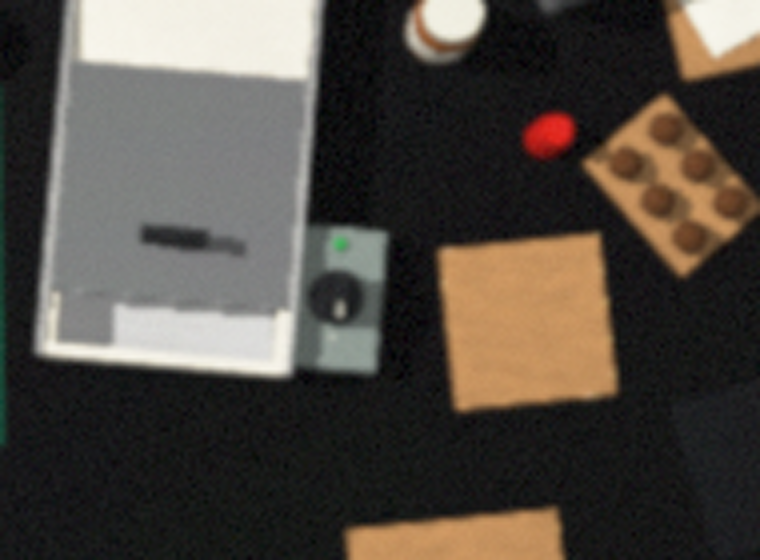

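The crop shows the small kraft card at (352,200), smaller than the big one below. The handle is at about (264,179) and the knob at (304,194).

```bash
python3 - <<'E'
from h import *
o=bot.get_obs();print(o["eef_pos"],R.from_quat(o["tool_rot"]).as_matrix().round(3),o["clock"],o["grip_width"])
p=cam("wrist");print(np.array(p["tool_from_camera"]).round(3),p["K"])
E
python3 -m creep '[[[0,0,-10],[0,0,0]]]' 85
```

```text
[0.21920538 0.44940776 0.23130511] [[-0.899  0.438  0.   ]
 [ 0.438  0.899  0.   ]
 [-0.     0.    -1.   ]] 1.45 0.08531229835251174
[[ 0.    -0.952 -0.307  0.077]
 [ 1.    -0.     0.     0.   ]
 [-0.    -0.307  0.952 -0.144]
 [ 0.     0.     0.     1.   ]] [[315.2975409    0.         252.44729064]
 [  0.         315.2975409  194.59040184]
 [  0.           0.           1.        ]]
clock: 1.62
eef_pos: [0.2189, 0.4488, 0.241]
tool_rot: [0.225, 0.974, -0.001, -0.0]
ft_force: [0.0, 0.1, -0.8]
grip_width: 0.0847
grasp_force: 0.0
```

```bash
cat >> h.py <<'E'
def go(x,y,z,yaw,step=45):
    """tool y heading yaw (deg) in world, mod 180; prints turn rows then shift rows"""
    o=bot.get_obs();M=R.from_quat(o["tool_rot"]).as_matrix()
    h=np.degrees(np.arctan2(M[1,1],M[0,1])); d=(yaw-h+90)%180-90
    n=int(np.ceil(abs(d)/10)) 
    t=np.radians(yaw if abs((yaw-h+180)%360-180)<91 else yaw+180)
    Y=np.array([np.cos(t),np.sin(t),0]);X=np.array([-Y[1],Y[0],0])
    D=(np.array([x,y,z])-o["eef_pos"])*1000; v=np.array([D@X,D@Y,-D[2]])
    k=max(1,int(np.ceil(np.linalg.norm(v)/step)))
    print(f"heading {h:.1f} turn z total {-np.radians(d):.3f} = {n} x {-np.radians(d)/max(n,1):.3f}; shift {v.round(1)} = {k} x {(v/k).round(1)}; tilt {M[:,2].round(3)} j6 {o['joint_pos'][5]:.2f} t {o['clock']:.1f}")
E
python3 -c "
from h import *
go(.48,-.05,.30,-5)"
```

```text
heading 64.0 turn z total 1.204 = 7 x 0.172; shift [-474.2  303.5  -59. ] = 13 x [-36.5  23.3  -4.5]; tilt [-0.001 -0.002 -1.   ] j6 1.57 t 1.6
```

```bash
python3 -m creep '[[[0,0,-10],[0,0,0.172]],[[0,0,-10],[0,0,0.172]],[[0,0,-10],[0,0,0.172]],[[0,0,-10],[0,0,0.172]],[[0,0,-10],[0,0,0.172]],[[0,0,-9],[0,0,0.172]],[[0,0,0],[0,0,0.172]]]' 85
python3 -m creep '[[[-40,25,0],[0,0,0]],[[-40,25,0],[0,0,0]],[[-40,25,0],[0,0,0]],[[-40,25,0],[0,0,0]],[[-40,25,0],[0,0,0]],[[-40,25,0],[0,0,0]],[[-40,25,0],[0,0,0]],[[-40,25,0],[0,0,0]],[[-40,25,0],[0,0,0]],[[-40,25,0],[0,0,0]],[[-40,25,0],[0,0,0]],[[-34,28,0],[0,0,0]]]'
python3 -m creep '[[[0,0,0],[0,0,0]],[[0,0,0],[0,0,0]]]'
python3 - <<'E'
from h import *
p=cam("wrist");c=cloud(p);z=c[...,2]
print(np.round(p["W"][:3,3],3),bot.get_obs()["joint_pos"].round(2) if hasattr(bot.get_obs()["joint_pos"],"round") else 0)
for q,zz in [("station",0),("cover_handle",.087),("knob_grip",.071)]: print(find(p,q,zz))
m=(z>.095)&(z<.12)&(abs(c[...,0]-.51)<.08)&(abs(c[...,1]+.04)<.06);print("handle",rect(c[m]),m.sum(),np.nanmedian(z[m]))
m=(z>.075)&(z<.1)&(abs(c[...,0]-.46)<.04)&(abs(c[...,1]+.175)<.04);print("knob",rect(c[m]),m.sum(),np.nanmedian(z[m]))
m=(z>.05)&(z<.075)&(c[...,0]<.45)&(c[...,0]>.38)&(abs(c[...,1]+.04)<.13);print("front wall",rect(c[m]),m.sum(),np.nanmedian(z[m]))
save(p,"w1.png")
E
```

```text
clock: 2.5
eef_pos: [0.2194, 0.45, 0.302]
tool_rot: [0.739, 0.674, 0.001, -0.001]
ft_force: [0.5, -0.1, 0.3]
grip_width: 0.0852
grasp_force: 0.0
clock: 4.0
eef_pos: [0.4805, -0.0508, 0.3014]
tool_rot: [0.737, 0.675, 0.001, 0.001]
ft_force: [-0.1, 0.6, 0.5]
grip_width: 0.085
grasp_force: 0.0
clock: 4.25
eef_pos: [0.4796, -0.049, 0.3006]
tool_rot: [0.737, 0.676, 0.0, -0.0]
ft_force: [-0.4, -0.1, 0.5]
grip_width: 0.0848
grasp_force: 0.0
[0.488 0.029 0.444] [-0.1   0.19  0.11  1.5   0.    1.56]
[('station', 0.63, [268.0, 145.0], [0.503, -0.043])]
[('cover_handle', 0.85, [283.0, 156.0], [0.516, -0.043])]
[('knob_grip', 0.85, [246.0, 268.0], [0.46, -0.193])]
handle (array([514.9, -42.5]), array([59.2, 14.2]), 84.1) 730 0.10574075245231615
knob (array([ 460.5, -189.4]), array([43.1, 16.1]), -5.2) 476 0.08545539709807831
front wall (array([431.8, -34.4]), array([230.6,  60.5]), 84.0) 2866 0.06300921883185834
```

View pics/w1.png

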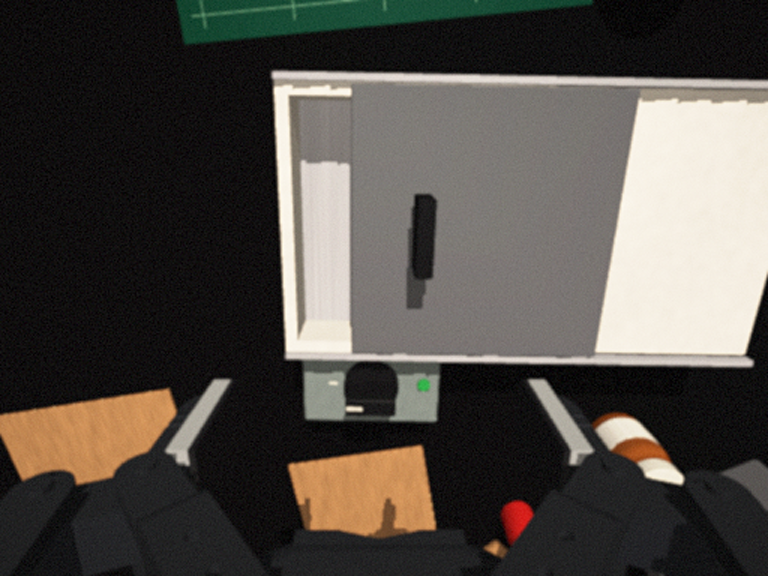

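Wrist view: handle at (283,158), knob at (247,260), and the card in view lower down. Heights agree with the sizes given (0.106, 0.085). Moving onto the handle.

```bash
python3 -c "
from h import *
go(.515,-.0425,.076,-5.5)"
```

```text
heading -4.9 turn z total 0.011 = 1 x 0.011; shift [  9.1  34.8 224.8] = 6 x [ 1.5  5.8 37.5]; tilt [ 0.001  0.    -1.   ] j6 1.56 t 4.5
```

```bash
python3 -m creep '[[[9,35,0],[0,0,0.011]],[[0,0,37],[0,0,0]],[[0,0,37],[0,0,0]],[[0,0,37],[0,0,0]],[[0,0,37],[0,0,0]],[[0,0,37],[0,0,0]],[[0,0,25],[0,0,0]],[[0,0,15],[0,0,0]],[[0,0,0],[0,0,0]]]' 85
python3 -m creep '[[[0,0,0],[0,0,0]],[[0,0,0],[0,0,0]],[[0,0,0],[0,0,0]],[[0,0,0],[0,0,0]],[[0,0,0],[0,0,0]]]' 8
```

```text
clock: 5.58
eef_pos: [0.5148, -0.0427, 0.0747]
tool_rot: [0.741, 0.672, -0.001, -0.001]
ft_force: [0.2, 0.6, -0.1]
grip_width: 0.0846
grasp_force: 0.0
clock: 6.2
eef_pos: [0.5157, -0.0433, 0.0759]
tool_rot: [0.741, 0.671, 0.0, 0.0]
ft_force: [-0.4, 0.1, 4.3]
grip_width: 0.0132
grasp_force: 60.1
```

```bash
python3 -m creep '[[[0,8,0],[0,0,0]],[[0,12,0],[0,0,0]],[[0,15,0],[0,0,0]],[[0,15,0],[0,0,0]],[[0,15,0],[0,0,0]],[[0,15,0],[0,0,0]],[[0,15,0],[0,0,0]],[[0,15,0],[0,0,0]],[[0,12,0],[0,0,0]],[[0,10,0],[0,0,0]],[[0,5,0],[0,0,0]],[[0,0,0],[0,0,0]]]'
```

```text
clock: 7.7
eef_pos: [0.6534, -0.0578, 0.0759]
tool_rot: [0.741, 0.671, 0.0, 0.002]
ft_force: [0.9, -2.9, 4.2]
grip_width: 0.013
grasp_force: 60.1
```

```bash
python3 -m creep '[[[0,0,0],[0,0,0]],[[0,0,0],[0,0,0]],[[0,0,0],[0,0,0]],[[0,0,-40],[0,0,0]],[[0,-20,-55],[0,0,0]],[[0,-50,-50],[0,0,0]],[[0,-50,-50],[0,0,0]],[[0,-50,-30],[0,0,0]],[[0,0,0],[0,0,0]],[[0,0,0],[0,0,0]]]' 85
python3 - <<'E'
from h import *
p=cam("wrist");c=cloud(p);z=c[...,2]
for q,zz in [("station",0),("cover_handle",.087),("house_c",.032),("knob_grip",.071)]: print(find(p,q,zz))
print("house roof");m=(z>.036)&(z<.06)&(abs(c[...,0]-.505)<.08)&(abs(c[...,1]+.04)<.08);print(rect(c[m]),m.sum(),np.nanpercentile(z[m],98))
m=(z>.0505)&(z<.06)&(abs(c[...,0]-.505)<.08)&(abs(c[...,1]+.04)<.08);print("ridge",rect(c[m]),m.sum())
m=(z>.09)&(z<.12)&(abs(c[...,0]-.655)<.05)&(abs(c[...,1]+.055)<.06);print("handle",rect(c[m]),m.sum())
save(p,"w2.png")
E
```

```text
clock: 8.95
eef_pos: [0.4946, -0.041, 0.2886]
tool_rot: [0.741, 0.672, 0.0, 0.0]
ft_force: [-0.5, 0.3, -1.3]
grip_width: 0.0849
grasp_force: 0.0
[('station', 0.61, [258.0, 155.0], [0.503, -0.045])]
[('cover_handle', 0.66, [396.0, 166.0], [0.656, -0.056])]
[('house_c', 0.78, [263.0, 140.0], [0.512, -0.021])]
[('knob_grip', 0.58, [233.0, 279.0], [0.455, -0.194])]
house roof
(array([512.2, -19.2]), array([56. , 44.3]), -1.5) 1682 0.05720679803887557
ridge (array([512.1, -19.1]), array([55.8, 15.9]), -1.4) 535
handle (array([653.7, -57.4]), array([59.7, 14.7]), 84.1) 1050
```

View pics/w2.png

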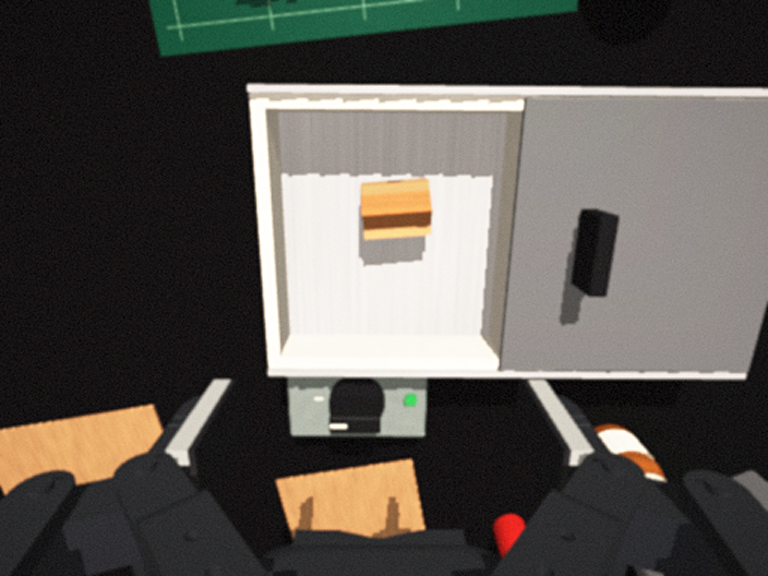

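House at (263,140), roof height 0.056 as expected; it can be gripped lengthwise across the gables without turning.

```bash
python3 -c "
from h import *
go(.5122,-.0192,.016,-1.5)"
```

```text
heading -5.6 turn z total -0.072 = 1 x -0.072; shift [ 22.4  17.1 271.1] = 7 x [ 3.2  2.4 38.7]; tilt [-0.003  0.    -1.   ] j6 1.59 t 9.2
```

```bash
python3 -m creep '[[[0,0,0],[0,0,-0.072]],[[22,17,0],[0,0,0]],[[0,0,45],[0,0,0]],[[0,0,45],[0,0,0]],[[0,0,45],[0,0,0]],[[0,0,45],[0,0,0]],[[0,0,40],[0,0,0]],[[0,0,30],[0,0,0]],[[0,0,21],[0,0,0]],[[0,0,0],[0,0,0]]]' 85
python3 -m creep '[[[0,0,0],[0,0,0]],[[0,0,0],[0,0,0]],[[0,0,0],[0,0,0]],[[0,0,0],[0,0,0]]]' 50
python3 -m creep '[[[0,0,-10],[0,0,0]],[[0,0,-25],[0,0,0]],[[0,0,-30],[0,0,0]],[[0,0,-30],[0,0,0]],[[0,0,-30],[0,0,0]],[[0,0,-20],[0,0,0]],[[0,0,0],[0,0,0]]]'
python3 - <<'E'
from h import *
p=cam("wrist");c=cloud(p);z=c[...,2];b=p["image"].astype(int)
k=(b[...,2]-b[...,0]>40)&(z<.012)&(abs(c[...,0]-.44)<.12)&(abs(c[...,1]+.37)<.12);print("card part",rect(c[k]),k.sum())
p=cam("top");c=cloud(p);z=c[...,2];b=p["image"].astype(int)
k=((b[...,2]-b[...,0]>40)&(z<.012)&(abs(c[...,0]-.44)<.11)&(abs(c[...,1]+.37)<.11)).astype(np.uint8)
n,l,s,ce=cv2.connectedComponentsWithStats(k);i=1+np.argmax(s[1:,4]);print("card",rect(c[l==i]),ce[i])
go(.44,-.373,.14,-1.5)
E
```

```text
clock: 10.45
eef_pos: [0.5098, -0.0195, 0.0151]
tool_rot: [0.716, 0.698, -0.002, -0.002]
ft_force: [-0.4, 0.0, -0.2]
grip_width: 0.0846
grasp_force: 0.0
clock: 10.95
eef_pos: [0.513, -0.0196, 0.0189]
tool_rot: [0.716, 0.698, 0.001, 0.001]
ft_force: [0.5, 0.3, 5.3]
grip_width: 0.0551
grasp_force: 64.6
clock: 11.82
eef_pos: [0.5128, -0.0196, 0.1645]
tool_rot: [0.716, 0.698, 0.001, 0.001]
ft_force: [0.1, 0.1, -0.3]
grip_width: 0.0553
grasp_force: 64.1
card part (array([0., 0.]), array([0., 0.]), 0.0) 0
card (array([ 438.6, -375.2]), array([156.6, 156.5]), -85.8) [351.33846154 199.96272189]
heading -1.5 turn z total 0.000 = 1 x 0.000; shift [-355.2  -61.9   22.1] = 9 x [-39.5  -6.9   2.5]; tilt [-0.001  0.    -1.   ] j6 1.56 t 11.9
```

```bash
python3 -m creep '[[[-20,-4,0],[0,0,0]],[[-40,-7,0],[0,0,0]],[[-40,-7,0],[0,0,0]],[[-40,-7,0],[0,0,0]],[[-40,-7,0],[0,0,0]],[[-40,-7,0],[0,0,0]],[[-40,-7,0],[0,0,0]],[[-40,-7,0],[0,0,0]],[[-35,-6,0],[0,0,0]],[[-22,-6,0],[0,0,0]],[[0,-3,0],[0,0,0]],[[0,0,0],[0,0,0]]]'
python3 -m creep '[[[0,0,35],[0,0,0]],[[0,0,35],[0,0,0]],[[0,0,35],[0,0,0]],[[0,0,25],[0,0,0]],[[0,0,15],[0,0,0]],[[0,0,0],[0,0,0]],[[0,0,0],[0,0,0]]]'
```

```text
clock: 13.42
eef_pos: [0.4341, -0.3736, 0.1621]
tool_rot: [0.716, 0.698, 0.0, -0.001]
ft_force: [-0.0, -0.0, -0.1]
grip_width: 0.055
grasp_force: 64.1
clock: 14.3
eef_pos: [0.4355, -0.375, 0.0189]
tool_rot: [0.716, 0.698, 0.0, 0.001]
ft_force: [0.5, 0.1, -1.2]
grip_width: 0.0553
grasp_force: 64.1
```

```bash
python3 -m creep '[[[0,0,4],[0,0,0]],[[0,0,3],[0,0,0]],[[0,0,0],[0,0,0]],[[0,0,0],[0,0,0]]]'
```

```text
clock: 14.8
eef_pos: [0.4345, -0.3748, 0.0108]
tool_rot: [0.716, 0.698, 0.0, 0.0]
ft_force: [-0.9, -0.3, -1.1]
grip_width: 0.0552
grasp_force: 64.1
```

```bash
python3 -m creep '[[[0,0,2],[0,0,0]],[[0,0,0],[0,0,0]],[[0,0,0],[0,0,0]]]'
python3 -m creep '[[[0,0,0],[0,0,0]],[[0,0,0],[0,0,0]],[[0,0,0],[0,0,0]],[[0,0,-10],[0,0,0]],[[0,0,-40],[0,0,0]],[[0,0,-50],[0,0,0]],[[0,0,-50],[0,0,0]],[[0,0,-50],[0,0,0]],[[-20,0,-50],[0,0,0]],[[0,0,0],[0,0,0]]]' 85
python3 - <<'E'
from h import *
p=cam("wrist");c=cloud(p);z=c[...,2];b=p["image"].astype(int)
m=(z>.03)&(z<.055)&(abs(c[...,0]-.434)<.08)&(abs(c[...,1]+.374)<.08);print(rect(c[m]),m.sum(),np.nanpercentile(z[m],98))
p=cam("top");boats(p,[atz(p,q,.03) for q in[(155,161),(189,168),(198,204)]])
go(.46,.12,.25,-5)
E
```

```text
clock: 15.18
eef_pos: [0.4348, -0.3749, 0.0099]
tool_rot: [0.716, 0.698, 0.0, 0.001]
ft_force: [-1.6, 1.0, 6.5]
grip_width: 0.0551
grasp_force: 64.6
clock: 16.42
eef_pos: [0.4358, -0.3974, 0.2648]
tool_rot: [0.717, 0.697, 0.0, 0.006]
ft_force: [-0.1, -0.7, -0.6]
grip_width: 0.0851
grasp_force: 0.0
(array([ 435.8, -374.4]), array([56. , 42.9]), -1.6) 1762 0.04838084151709332
boat [602.3 355.3] [77.8 42.8] bow dir deg -32.2 w [22. 41.] zmax 0.048 222
boat [569.9 237. ] [77.4 39.6] bow dir deg 36.5 w [24. 40.] zmax 0.047 212
boat [436.7 202.8] [76.4 49.8] bow dir deg -10.4 w [23. 40.] zmax 0.046 218
heading -1.5 turn z total 0.061 = 1 x 0.061; shift [515.2 -19.    9.5] = 12 x [42.9 -1.6  0.8]; tilt [ 0.001 -0.001 -1.   ] j6 0.86 t 16.5
```

House stands upright on the card. Next the boats, viewed from close above.

```bash
python3 -m creep '[[[0,0,-5],[0,0,-0.167]],[[0,0,-5],[0,0,-0.167]],[[0,0,-5],[0,0,-0.167]],[[0,0,-5],[0,0,-0.167]],[[0,0,-5],[0,0,-0.167]],[[0,0,-5],[0,0,-0.167]],[[0,0,-5],[0,0,-0.167]],[[0,0,0],[0,0,-0.167]]]' 85
python3 -c "
from h import *
go(.48,.23,.30,75,55)"
```

```text
clock: 17.52
eef_pos: [0.4335, -0.3937, 0.292]
tool_rot: [0.127, 0.992, 0.001, -0.001]
ft_force: [0.5, 0.3, -0.4]
grip_width: 0.085
grasp_force: 0.0
heading 75.4 turn z total 0.007 = 1 x 0.007; shift [116.5 614.5  -8. ] = 12 x [ 9.7 51.2 -0.7]; tilt [-0.003  0.002 -1.   ] j6 -0.48 t 17.5
```

```bash
python3 -m creep '[[[5,30,0],[0,0,0]],[[10,50,0],[0,0,0]],[[10,55,0],[0,0,0]],[[10,55,0],[0,0,0]],[[10,55,0],[0,0,0]],[[10,55,0],[0,0,0]],[[10,55,0],[0,0,0]],[[10,55,0],[0,0,0]],[[10,55,0],[0,0,0]],[[10,55,0],[0,0,0]],[[10,50,0],[0,0,0]],[[12,45,-8],[0,0,0]]]'
python3 -m creep '[[[0,0,0],[0,0,0]],[[0,0,0],[0,0,0]],[[0,0,0],[0,0,0]]]'
python3 - <<'E'
from h import *
p=cam("wrist")
print(find(p,"boat1_c",.02),find(p,"tape",0))
boats(p,[(.603,.357),(.57,.237),(.436,.201)])
save(p,"w3.png")
E
```

```text
clock: 19.02
eef_pos: [0.4778, 0.2312, 0.299]
tool_rot: [0.129, 0.992, -0.002, -0.002]
ft_force: [0.7, 0.3, 0.8]
grip_width: 0.0851
grasp_force: 0.0
clock: 19.4
eef_pos: [0.4792, 0.2284, 0.3011]
tool_rot: [0.131, 0.991, -0.001, -0.001]
ft_force: [-0.5, 0.0, 0.7]
grip_width: 0.0852
grasp_force: 0.0
[('boat1_c', 0.77, [280.0, 210.0], [0.569, 0.245])] [('tape', 0.84, [299.0, 165.0], [0.516, 0.287])]
boat [600.6 357.6] [79.3 41.5] bow dir deg -34.8 w [24. 41.] zmax 0.044 1642
boat [569.2 240.6] [79.4 40.4] bow dir deg 36.6 w [23. 40.] zmax 0.044 1504
boat [434.7 200.7] [78. 40.] bow dir deg -10.1 w [27. 40.] zmax 0.044 1754
```

View pics/w3.png

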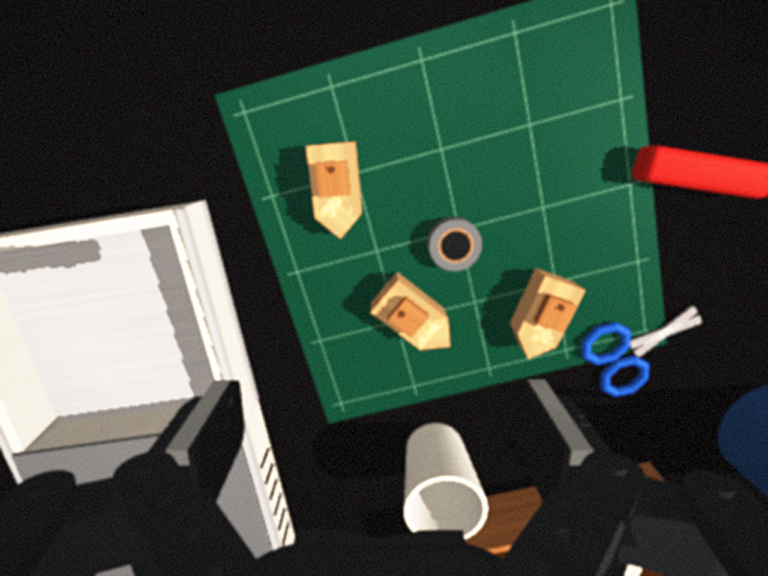

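Three boats, at pixels (222,125), (274,209) and (364,208); the tape is at (303,163). Taking the one at (222,125) first.

```bash
python3 -c "
from h import *
go(.4347,.2007,.004,79.9)"
```

```text
heading 75.0 turn z total -0.086 = 1 x -0.086; shift [ 39.3 -35.3 297.7] = 7 x [ 5.6 -5.  42.5]; tilt [-0. -0. -1.] j6 0.71 t 19.6
```

```bash
python3 -m creep '[[[0,0,0],[0,0,-0.086]],[[39,-35,0],[0,0,0]],[[0,0,50],[0,0,0]],[[0,0,50],[0,0,0]],[[0,0,50],[0,0,0]],[[0,0,50],[0,0,0]],[[0,0,40],[0,0,0]],[[0,0,35],[0,0,0]],[[0,0,15],[0,0,0]],[[0,0,7],[0,0,0]],[[0,0,0],[0,0,0]]]' 70
python3 -m creep '[[[0,0,0],[0,0,0]],[[0,0,0],[0,0,0]],[[0,0,0],[0,0,0]],[[0,0,0],[0,0,0]]]' 34
python3 -m creep '[[[0,0,-10],[0,0,0]],[[0,0,-25],[0,0,0]],[[0,0,-35],[0,0,0]],[[0,0,-35],[0,0,0]],[[0,0,-30],[0,0,0]],[[0,0,-10],[0,0,0]],[[0,0,0],[0,0,0]]]'
python3 -c "
from h import *
go(.4641,.0122,.14,84.3)"
```

```text
clock: 20.92
eef_pos: [0.4357, 0.2021, 0.0053]
tool_rot: [0.087, 0.996, 0.0, 0.001]
ft_force: [-0.5, -0.4, 0.5]
grip_width: 0.0697
grasp_force: 0.0
clock: 21.42
eef_pos: [0.4363, 0.2026, 0.006]
tool_rot: [0.087, 0.996, 0.001, 0.001]
ft_force: [0.2, -1.4, 5.6]
grip_width: 0.0385
grasp_force: 62.2
clock: 22.3
eef_pos: [0.4351, 0.2021, 0.1499]
tool_rot: [0.087, 0.996, 0.0, 0.0]
ft_force: [0.6, -0.3, -0.3]
grip_width: 0.0386
grasp_force: 61.4
heading 80.0 turn z total -0.075 = 1 x -0.075; shift [ -47.7 -186.1    9.9] = 5 x [ -9.5 -37.2   2. ]; tilt [ 0.001  0.    -1.   ] j6 0.61 t 22.3
```

```bash
python3 -m creep '[[[0,0,0],[0,0,-0.075]],[[-9,-37,0],[0,0,0]],[[-10,-38,0],[0,0,0]],[[-10,-38,0],[0,0,0]],[[-10,-37,0],[0,0,0]],[[-8,-26,0],[0,0,0]],[[-1,-10,0],[0,0,0]],[[0,0,40],[0,0,0]],[[0,0,40],[0,0,0]],[[0,0,25],[0,0,0]],[[0,0,17],[0,0,0]],[[0,0,0],[0,0,0]]]'
python3 -m creep '[[[0,0,5],[0,0,0]],[[0,0,4],[0,0,0]],[[0,0,0],[0,0,0]],[[0,0,0],[0,0,0]]]'
```

```text
clock: 23.8
eef_pos: [0.4619, 0.0128, 0.0257]
tool_rot: [0.049, 0.999, -0.0, -0.003]
ft_force: [-0.1, 0.4, 0.0]
grip_width: 0.0389
grasp_force: 61.3
clock: 24.3
eef_pos: [0.4645, 0.0121, 0.019]
tool_rot: [0.05, 0.999, 0.0, 0.0]
ft_force: [0.7, -0.2, -0.5]
grip_width: 0.0387
grasp_force: 61.3
```

```bash
python3 -m creep '[[[0,0,2],[0,0,0]],[[0,0,0],[0,0,0]]]'
python3 -m creep '[[[0,0,0],[0,0,0]],[[0,0,0],[0,0,0]],[[0,0,0],[0,0,0]],[[0,0,-10],[0,0,0]],[[0,0,-40],[0,0,0]],[[0,0,-50],[0,0,0]],[[0,0,-50],[0,0,0]],[[0,0,-50],[0,0,0]],[[0,0,-50],[0,0,0]],[[0,0,-30],[0,0,0]],[[0,0,0],[0,0,0]]]' 58
python3 - <<'E'
from h import *
p=cam("wrist");boats(p,[(.464,.012)],.03)
save(p,"w4.png",1)
p=cam("top");boats(p,[(.601,.358),(.569,.24)])
go(.569,.24,.25,-53.4); go(.569,.24,.25,126.6)
E
```

```text
clock: 24.55
eef_pos: [0.4648, 0.0122, 0.018]
tool_rot: [0.05, 0.999, 0.0, 0.001]
ft_force: [-3.4, -0.3, 9.2]
grip_width: 0.0391
grasp_force: 62.5
clock: 25.92
eef_pos: [0.4657, 0.0122, 0.3]
tool_rot: [0.05, 0.999, 0.0, 0.003]
ft_force: [0.2, -0.1, -0.7]
grip_width: 0.058
grasp_force: 0.0
boat [465.6  27.5] [78.9 70.5] bow dir deg -6.1 w [24. 39.] zmax 0.057 1823
boat [595.8 359.5] [93.7 41.6] bow dir deg 145.7 w [23.  0.] zmax 0.047 223
boat [565.4 252.2] [86.4 77.4] bow dir deg 29.6 w [28. 39.] zmax 0.05 214
heading 84.3 turn z total -0.739 = 5 x -0.148; shift [-220.1  120.3   46.6] = 6 x [-36.7  20.1   7.8]; tilt [ 0. -0. -1.] j6 0.13 t 26.0
heading 84.3 turn z total -0.739 = 5 x -0.148; shift [-220.1  120.3   46.6] = 6 x [-36.7  20.1   7.8]; tilt [ 0. -0. -1.] j6 0.13 t 26.0
```

View pics/w4.png

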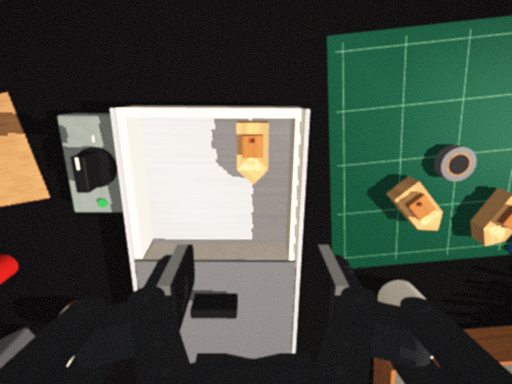

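Boat 1 sits in the compartment at pixel (252,152), clear of the walls. Next the boat at (.569,.24).

```bash
python3 - <<'E'
s=open('h.py').read()
s=s.replace("    c=cloud(p).reshape(-1,3)\n    for s in seeds:\n","    c0=cloud(p)\n    b=p['image'].astype(int); wood=b[...,2]-b[...,0]>35\n    for s in seeds:\n")
s=s.replace("m=(np.hypot(c[:,0]-s[0],c[:,1]-s[1])<r)&(c[:,2]>zmin)&(c[:,2]<.06); P=c[m]","m=((np.hypot(c0[...,0]-s[0],c0[...,1]-s[1])<r)&(c0[...,2]>zmin)&(c0[...,2]<.06)&wood).astype(np.uint8); n,l,st,_=cv2.connectedComponentsWithStats(m)\n        if n<2: print('none',s); continue\n        P=c0[l==1+np.argmax(st[1:,4])]")
open('h.py','w').write(s)
E
python3 -m creep '[[[0,0,0],[0,0,-0.148]],[[0,0,0],[0,0,-0.148]],[[0,0,0],[0,0,-0.148]],[[0,0,0],[0,0,-0.148]],[[0,0,0],[0,0,-0.148]],[[-30,20,0],[0,0,0]],[[-40,20,0],[0,0,0]],[[-40,20,0],[0,0,0]],[[-40,20,0],[0,0,0]],[[-40,20,0],[0,0,0]],[[-30,20,0],[0,0,0]],[[0,0,0],[0,0,0]]]' 62
python3 -m creep '[[[0,0,0],[0,0,0]],[[0,0,0],[0,0,0]]]'
python3 - <<'E'
from h import *
p=cam("wrist");boats(p,[(.569,.24),(.601,.358)])
go(.569,.2405,.004,126.6)
E
```

```text
clock: 27.52
eef_pos: [0.5685, 0.2419, 0.2931]
tool_rot: [-0.316, 0.949, -0.0, -0.003]
ft_force: [0.6, -0.0, -0.6]
grip_width: 0.0621
grasp_force: 0.0
clock: 27.78
eef_pos: [0.5686, 0.2386, 0.2965]
tool_rot: [-0.314, 0.949, -0.0, -0.0]
ft_force: [-0.2, 0.2, 0.8]
grip_width: 0.0619
grasp_force: 0.0
boat [569.7 240.7] [80.1 39.7] bow dir deg 36.5 w [23. 39.] zmax 0.044 1671
boat [601.  357.2] [79.7 41.1] bow dir deg -34.2 w [22. 41.] zmax 0.044 1585
heading 126.6 turn z total -0.000 = 1 x -0.000; shift [ -1.3   1.4 292.9] = 7 x [-0.2  0.2 41.8]; tilt [-0. -0. -1.] j6 -0.24 t 27.8
```

```bash
python3 -m creep '[[[-2,1,0],[0,0,0]],[[0,0,50],[0,0,0]],[[0,0,50],[0,0,0]],[[0,0,50],[0,0,0]],[[0,0,50],[0,0,0]],[[0,0,40],[0,0,0]],[[0,0,30],[0,0,0]],[[0,0,15],[0,0,0]],[[0,0,7],[0,0,0]],[[0,0,0],[0,0,0]]]' 62
python3 -m creep '[[[0,0,0],[0,0,0]],[[0,0,0],[0,0,0]],[[0,0,0],[0,0,0]],[[0,0,0],[0,0,0]]]' 34
python3 -m creep '[[[0,0,-10],[0,0,0]],[[0,0,-25],[0,0,0]],[[0,0,-35],[0,0,0]],[[0,0,-35],[0,0,0]],[[0,0,-30],[0,0,0]],[[0,0,-10],[0,0,0]],[[0,0,0],[0,0,0]]]'
python3 -c "
from h import *
go(.5537,.0034,.14,84.3)"
```

```text
clock: 29.08
eef_pos: [0.5706, 0.242, 0.0054]
tool_rot: [-0.315, 0.949, 0.0, 0.001]
ft_force: [-0.5, -0.0, -0.2]
grip_width: 0.0619
grasp_force: 0.0
clock: 29.58
eef_pos: [0.5713, 0.2424, 0.0064]
tool_rot: [-0.315, 0.949, 0.0, 0.002]
ft_force: [-0.1, 0.1, 6.5]
grip_width: 0.0391
grasp_force: 62.0
clock: 30.45
eef_pos: [0.5701, 0.2419, 0.1499]
tool_rot: [-0.315, 0.949, 0.0, 0.0]
ft_force: [0.4, -0.6, -0.4]
grip_width: 0.0389
grasp_force: 61.5
heading 126.7 turn z total 0.740 = 5 x 0.148; shift [  -7.4 -238.9    9.9] = 6 x [ -1.2 -39.8   1.6]; tilt [ 0.001  0.    -1.   ] j6 -0.24 t 30.4
```

```bash
python3 -m creep '[[[0,0,0],[0,0,0.148]],[[0,0,0],[0,0,0.148]],[[0,0,0],[0,0,0.148]],[[0,0,0],[0,0,0.148]],[[0,0,0],[0,0,0.148]],[[-1,-40,0],[0,0,0]],[[-2,-40,0],[0,0,0]],[[-2,-40,0],[0,0,0]],[[-2,-40,0],[0,0,0]],[[-1,-40,0],[0,0,0]],[[0,-29,0],[0,0,0]],[[0,-10,0],[0,0,0]]]'
python3 -c "
from h import *
go(.5545,.0034,.026,84.3)"
```

```text
clock: 31.95
eef_pos: [0.5527, 0.0017, 0.1478]
tool_rot: [0.051, 0.999, -0.0, -0.002]
ft_force: [-0.2, 0.9, -0.9]
grip_width: 0.0386
grasp_force: 61.4
heading 84.1 turn z total -0.003 = 1 x -0.003; shift [ -1.6   1.9 121.8] = 3 x [-0.5  0.6 40.6]; tilt [-0.004  0.    -1.   ] j6 0.11 t 31.9
```

```bash
python3 -m creep '[[[-1,1,0],[0,0,0]],[[0,0,40],[0,0,0]],[[0,0,40],[0,0,0]],[[0,0,26],[0,0,0]],[[0,0,15],[0,0,0]],[[0,0,5],[0,0,0]],[[0,0,4],[0,0,0]],[[0,0,0],[0,0,0]],[[0,0,0],[0,0,0]]]'
python3 -m creep '[[[0,0,2],[0,0,0]],[[0,0,0],[0,0,0]]]'
```

```text
clock: 33.08
eef_pos: [0.556, 0.0041, 0.0206]
tool_rot: [0.05, 0.999, 0.0, 0.001]
ft_force: [-0.7, -0.8, -1.2]
grip_width: 0.0389
grasp_force: 61.4
clock: 33.33
eef_pos: [0.5559, 0.004, 0.0184]
tool_rot: [0.05, 0.999, 0.0, 0.001]
ft_force: [-0.4, -0.5, 3.0]
grip_width: 0.039
grasp_force: 61.7
```

```bash
python3 -m creep '[[[0,0,0],[0,0,0]],[[0,0,0],[0,0,0]],[[0,0,0],[0,0,0]],[[0,0,-10],[0,0,0]],[[0,0,-40],[0,0,0]],[[0,0,-50],[0,0,0]],[[0,0,-50],[0,0,0]],[[0,0,-50],[0,0,0]],[[0,0,-50],[0,0,0]],[[0,0,-20],[0,0,0]],[[0,0,0],[0,0,0]]]' 58
python3 - <<'E'
from h import *
p=cam("wrist");boats(p,[(.4645,.012),(.5545,.004)],.025); save(p,"w5.png",1)
p=cam("top");boats(p,[(.601,.358)])
go(.59,.34,.29,55.8,45)
E
```

```text
clock: 34.7
eef_pos: [0.5563, 0.0041, 0.2904]
tool_rot: [0.05, 0.999, 0.0, 0.003]
ft_force: [-0.2, -0.7, -0.1]
grip_width: 0.0579
grasp_force: 0.0
boat [463.9  11.8] [78.7 39.9] bow dir deg -6.0 w [25. 40.] zmax 0.056 2236
boat [553.9   4.4] [79.  39.4] bow dir deg -6.3 w [23. 39.] zmax 0.056 1805
boat [601.8 354.2] [77.7 43. ] bow dir deg -35.1 w [20. 41.] zmax 0.045 225
heading 84.3 turn z total 0.497 = 3 x 0.166; shift [159.8 297.6  -2.9] = 8 x [20.  37.2 -0.4]; tilt [-0.001 -0.    -1.   ] j6 0.11 t 34.8
```

View pics/w5.png

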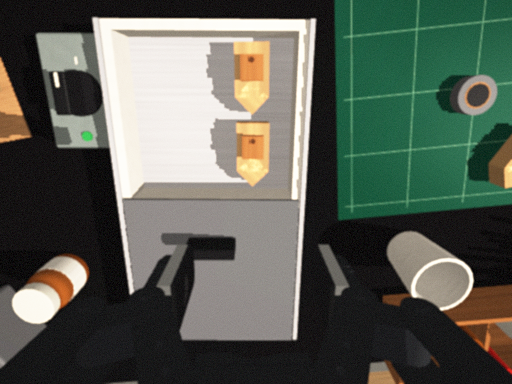

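Two boats stand in the compartment at (252,77) and (252,152). Now the last one.

```bash
python3 -m creep '[[[0,0,0],[0,0,0.166]],[[0,0,0],[0,0,0.166]],[[0,0,0],[0,0,0.166]],[[20,37,5],[0,0,0]],[[20,37,10],[0,0,0]],[[20,37,10],[0,0,0]],[[20,37,10],[0,0,0]],[[20,37,10],[0,0,0]],[[20,37,10],[0,0,0]],[[20,37,10],[0,0,0]],[[20,37,5],[0,0,0]],[[0,0,0],[0,0,0]]]' 62
python3 -m creep '[[[0,0,0],[0,0,0]],[[0,0,0],[0,0,0]]]'
python3 - <<'E'
from h import *
p=cam("wrist");boats(p,[(.601,.357)])
go(.601,.357,.004,55.8)
E
```

```text
clock: 36.3
eef_pos: [0.5878, 0.3413, 0.2134]
tool_rot: [0.292, 0.956, -0.002, -0.002]
ft_force: [1.0, -1.0, 0.1]
grip_width: 0.062
grasp_force: 0.0
clock: 36.55
eef_pos: [0.5896, 0.3374, 0.2176]
tool_rot: [0.295, 0.955, -0.0, -0.0]
ft_force: [0.4, 1.0, -0.3]
grip_width: 0.0619
grasp_force: 0.0
boat [601.  357.7] [79.8 40.1] bow dir deg -34.6 w [23. 40.] zmax 0.044 2422
heading 55.7 turn z total -0.003 = 1 x -0.003; shift [  1.7  22.5 213.9] = 5 x [ 0.3  4.5 42.8]; tilt [-0. -0. -1.] j6 1.12 t 36.6
```

```bash
python3 -m creep '[[[1,23,0],[0,0,0]],[[0,0,45],[0,0,0]],[[0,0,45],[0,0,0]],[[0,0,45],[0,0,0]],[[0,0,35],[0,0,0]],[[0,0,25],[0,0,0]],[[0,0,12],[0,0,0]],[[0,0,6],[0,0,0]],[[0,0,0],[0,0,0]],[[0,0,0],[0,0,0]]]' 62
python3 -m creep '[[[0,0,0],[0,0,0]],[[0,0,0],[0,0,0]],[[0,0,0],[0,0,0]],[[0,0,0],[0,0,0]]]' 34
python3 -m creep '[[[0,0,-10],[0,0,0]],[[0,0,-25],[0,0,0]],[[0,0,-35],[0,0,0]],[[0,0,-35],[0,0,0]],[[0,0,-30],[0,0,0]],[[0,0,-10],[0,0,0]],[[0,0,0],[0,0,0]]]'
python3 -c "
from h import *
go(.4991,-.0918,.14,84.3)"
```

```text
clock: 37.85
eef_pos: [0.6026, 0.3589, 0.0062]
tool_rot: [0.295, 0.956, 0.001, 0.001]
ft_force: [0.4, 0.1, 0.9]
grip_width: 0.0619
grasp_force: 0.0
clock: 38.35
eef_pos: [0.6025, 0.3589, 0.0059]
tool_rot: [0.294, 0.956, 0.001, 0.001]
ft_force: [-0.1, 0.2, 5.5]
grip_width: 0.0391
grasp_force: 62.3
clock: 39.22
eef_pos: [0.6018, 0.3584, 0.1497]
tool_rot: [0.294, 0.956, 0.0, 0.0]
ft_force: [0.7, -0.1, -1.0]
grip_width: 0.039
grasp_force: 61.7
heading 55.7 turn z total -0.498 = 3 x -0.166; shift [  57.5 -458.2    9.7] = 11 x [  5.2 -41.7   0.9]; tilt [ 0.  0. -1.] j6 1.13 t 39.2
```

```bash
python3 -m creep '[[[0,0,0],[0,0,-0.166]],[[0,0,0],[0,0,-0.166]],[[0,0,0],[0,0,-0.166]],[[5,-30,0],[0,0,0]],[[5,-50,0],[0,0,0]],[[7,-55,0],[0,0,0]],[[7,-55,0],[0,0,0]],[[7,-55,0],[0,0,0]],[[7,-55,0],[0,0,0]],[[7,-55,0],[0,0,0]],[[7,-55,0],[0,0,0]],[[5,-48,0],[0,0,0]]]'
python3 -m creep '[[[0,0,0],[0,0,0]],[[0,0,0],[0,0,0]]]'
python3 -c "
from h import *
go(.4991,-.0918,.020,84.3)"
```

```text
clock: 40.72
eef_pos: [0.4973, -0.0932, 0.1478]
tool_rot: [0.05, 0.999, 0.0, -0.002]
ft_force: [1.0, -0.3, -0.2]
grip_width: 0.0387
grasp_force: 61.7
clock: 40.98
eef_pos: [0.4985, -0.0914, 0.1484]
tool_rot: [0.05, 0.999, 0.0, -0.001]
ft_force: [1.3, 0.1, -0.2]
grip_width: 0.0387
grasp_force: 61.7
heading 84.2 turn z total -0.001 = 1 x -0.001; shift [ -0.7  -0.3 128.4] = 3 x [-0.2 -0.1 42.8]; tilt [-0.003  0.001 -1.   ] j6 -0.08 t 41.0
```

```bash
python3 -m creep '[[[0,0,40],[0,0,0]],[[0,0,40],[0,0,0]],[[0,0,26],[0,0,0]],[[0,0,14],[0,0,0]],[[0,0,5],[0,0,0]],[[0,0,4],[0,0,0]],[[0,0,0],[0,0,0]],[[0,0,2],[0,0,0]],[[0,0,0],[0,0,0]]]'
```

```text
clock: 42.1
eef_pos: [0.4996, -0.0918, 0.019]
tool_rot: [0.05, 0.999, -0.0, 0.0]
ft_force: [0.3, -0.3, -1.5]
grip_width: 0.039
grasp_force: 61.7
```

```bash
python3 -m creep '[[[0,0,2],[0,0,0]],[[0,0,0],[0,0,0]]]'
python3 -m creep '[[[0,0,0],[0,0,0]],[[0,0,0],[0,0,0]],[[0,0,0],[0,0,0]],[[0,0,-10],[0,0,0]],[[0,0,-40],[0,0,0]],[[0,0,-50],[0,0,0]],[[0,0,-50],[0,0,0]],[[0,0,-50],[0,0,0]],[[0,0,-50],[0,0,0]],[[0,0,-20],[0,0,0]],[[0,0,0],[0,0,0]]]' 58
python3 - <<'E'
from h import *
p=cam("wrist");boats(p,[(.4645,.012),(.5545,.004),(.4995,-.092)],.025); c=cloud(p);z=c[...,2]
m=(z>.09)&(z<.12)&(abs(c[...,0]-.655)<.05)&(abs(c[...,1]+.055)<.06);print("handle",rect(c[m]),m.sum()); save(p,"w6.png",1)
p=cam("top");save(p,"top2.png",1)
c=cloud(p);z=c[...,2];m=(z>.03)&(z<.06)&(abs(c[...,0]-.436)<.08)&(abs(c[...,1]+.374)<.08);print("house",rect(c[m]),m.sum())
go(.6535,-.0575,.22,-5.7)
E
```

```text
clock: 42.35
eef_pos: [0.4998, -0.0918, 0.0178]
tool_rot: [0.05, 0.999, -0.0, 0.001]
ft_force: [-2.8, -0.7, 7.3]
grip_width: 0.0391
grasp_force: 62.4
clock: 43.72
eef_pos: [0.5004, -0.0918, 0.2891]
tool_rot: [0.05, 0.999, -0.0, 0.003]
ft_force: [-0.0, -1.0, -0.5]
grip_width: 0.058
grasp_force: 0.0
boat [464.5  11.8] [78.7 40.5] bow dir deg -5.4 w [25. 40.] zmax 0.056 2154
boat [554.1   3.9] [80.3 40.5] bow dir deg -5.7 w [22. 40.] zmax 0.056 1817
boat [498.9 -92.1] [78.9 39.4] bow dir deg -5.3 w [24. 39.] zmax 0.056 1813
handle (array([652.9, -60.3]), array([54.9, 14. ]), 84.5) 711
house (array([ 420.1, -333.9]), array([55.7, 43.9]), -0.3) 172
heading 84.3 turn z total 1.571 = 9 x 0.175; shift [ 49.3 150.4  66. ] = 4 x [12.3 37.6 16.5]; tilt [-0.001  0.    -1.   ] j6 -0.08 t 43.8
```

View pics/w6.png

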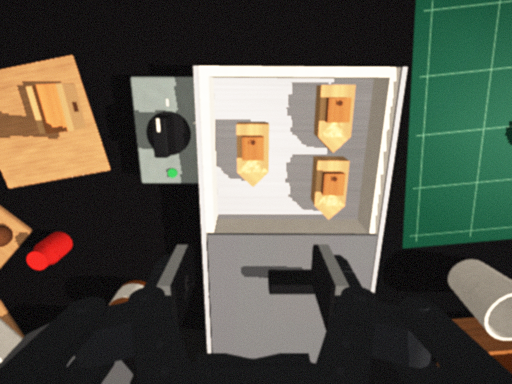

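View pics/top2.png

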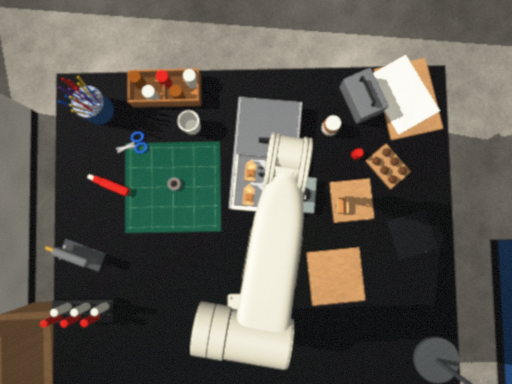

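All three boats stand flat in the compartment. The house was knocked toward the card's edge nearest the box, at (345,205) in the top view, but is still on the card; I will check it from the wrist after closing. Now the handle.

```bash
python3 - <<'E'
from h import *
p=cam("wrist");c=cloud(p);z=c[...,2]
m=(z>.02)&(z<.06)&(abs(c[...,0]-.42)<.08)&(abs(c[...,1]+.334)<.06);print("house",rect(c[m]),m.sum(),np.nanmax(z[m]))
m&=(z>.040);print("ridge",rect(c[m]))
E
python3 -m creep '[[[0,0,0],[0,0,0.1745]],[[0,0,0],[0,0,0.1745]],[[0,0,0],[0,0,0.1745]],[[0,0,0],[0,0,0.1745]],[[0,0,0],[0,0,0.1745]],[[0,0,0],[0,0,0.1745]],[[0,0,0],[0,0,0.1745]],[[0,0,0],[0,0,0.1745]],[[0,0,0],[0,0,0.1745]],[[0,0,0],[0,0,0]]]' 85
python3 -c "
from h import *
go(.6535,-.0578,.18,-5.7)"
```

```text
house (array([ 417.9, -331.9]), array([55.9, 46. ]), -0.6) 2033 0.049578206332437535
ridge (array([ 418. , -331.2]), array([55.8, 19.3]), -0.0)
clock: 45.12
eef_pos: [0.4986, -0.0915, 0.2851]
tool_rot: [0.741, 0.672, -0.001, -0.001]
ft_force: [-0.6, 0.1, 0.1]
grip_width: 0.0852
grasp_force: 0.0
heading -5.6 turn z total 0.002 = 1 x 0.002; shift [ 48.9 150.8 105.1] = 5 x [ 9.8 30.2 21. ]; tilt [-0.003  0.001 -1.   ] j6 1.49 t 45.1
```

```bash
python3 -m creep '[[[10,30,10],[0,0,0]],[[10,30,20],[0,0,0]],[[10,30,25],[0,0,0]],[[10,30,25],[0,0,0]],[[9,31,25],[0,0,0]],[[0,0,0],[0,0,0]],[[0,0,0],[0,0,0]]]' 85
python3 - <<'E'
from h import *
p=cam("wrist");c=cloud(p);z=c[...,2]
m=(z>.09)&(z<.12)&(abs(c[...,0]-.655)<.05)&(abs(c[...,1]+.055)<.06);print("handle",rect(c[m]),m.sum())
go(.6535,-.0578,.076,-5.7)
E
```

```text
clock: 46.0
eef_pos: [0.6538, -0.0579, 0.181]
tool_rot: [0.741, 0.672, -0.001, -0.001]
ft_force: [0.3, 0.0, 0.0]
grip_width: 0.0853
grasp_force: 0.0
handle (array([654.5, -57.5]), array([59.9, 13.7]), 84.2) 1503
heading -5.6 turn z total 0.001 = 1 x 0.001; shift [  0.2  -0.6 106.2] = 3 x [ 0.1 -0.2 35.4]; tilt [-0. -0. -1.] j6 1.58 t 46.0
```

```bash
python3 -m creep '[[[0,0,35],[0,0,0]],[[0,0,35],[0,0,0]],[[0,0,23],[0,0,0]],[[0,0,13],[0,0,0]],[[0,0,0],[0,0,0]],[[0,0,0],[0,0,0]]]' 85
python3 -m creep '[[[0,0,0],[0,0,0]],[[0,0,0],[0,0,0]],[[0,0,0],[0,0,0]],[[0,0,0],[0,0,0]],[[0,0,0],[0,0,0]]]' 8
python3 -m creep '[[[0,-8,0],[0,0,0]],[[0,-14,0],[0,0,0]],[[0,-18,0],[0,0,0]],[[0,-20,0],[0,0,0]],[[0,-20,0],[0,0,0]],[[0,-20,0],[0,0,0]],[[0,-20,0],[0,0,0]],[[0,-20,0],[0,0,0]],[[0,-18,0],[0,0,0]],[[0,-15,0],[0,0,0]],[[0,-10,0],[0,0,0]],[[0,-6,0],[0,0,0]]]'
python3 -m creep '[[[0,-3,0],[0,0,0]],[[0,-2,0],[0,0,0]],[[0,0,0],[0,0,0]],[[0,0,0],[0,0,0]]]'
```

```text
clock: 46.8
eef_pos: [0.6555, -0.0581, 0.0775]
tool_rot: [0.741, 0.671, 0.001, 0.001]
ft_force: [0.3, 0.8, -0.3]
grip_width: 0.085
grasp_force: 0.0
clock: 47.42
eef_pos: [0.6544, -0.0579, 0.0759]
tool_rot: [0.742, 0.671, -0.0, -0.0]
ft_force: [-2.6, 0.6, 2.0]
grip_width: 0.0132
grasp_force: 60.4
clock: 48.92
eef_pos: [0.4662, -0.038, 0.0758]
tool_rot: [0.741, 0.671, 0.001, -0.001]
ft_force: [1.8, 5.1, -1.5]
grip_width: 0.0129
grasp_force: 60.0
clock: 49.42
eef_pos: [0.4614, -0.0375, 0.0758]
tool_rot: [0.741, 0.671, 0.001, -0.001]
ft_force: [0.5, 5.1, 0.5]
grip_width: 0.013
grasp_force: 60.3
```

```bash
python3 -m creep '[[[0,-2,0],[0,0,0]],[[0,-2,0],[0,0,0]],[[0,0,0],[0,0,0]]]'; python3 -m creep '[[[0,-2,0],[0,0,0]],[[0,-1,0],[0,0,0]],[[0,0,0],[0,0,0]]]'
```

```text
clock: 49.8
eef_pos: [0.4576, -0.0371, 0.0758]
tool_rot: [0.741, 0.671, 0.001, -0.001]
ft_force: [0.9, 5.3, 0.2]
grip_width: 0.0133
grasp_force: 60.2
clock: 50.18
eef_pos: [0.4555, -0.0369, 0.0758]
tool_rot: [0.741, 0.671, 0.002, -0.0]
ft_force: [4.7, 4.1, -2.4]
grip_width: 0.0129
grasp_force: 59.8
```

```bash
python3 -m creep '[[[0,-2,0],[0,0,0]],[[0,0,0],[0,0,0]]]'
python3 -m creep '[[[0,0,0],[0,0,0]],[[0,0,0],[0,0,0]],[[0,0,0],[0,0,0]],[[0,0,-40],[0,0,0]],[[0,0,-55],[0,0,0]],[[0,0,-50],[0,0,0]],[[0,0,-50],[0,0,0]],[[0,0,-30],[0,0,0]],[[0,0,0],[0,0,0]],[[0,0,0],[0,0,0]]]' 85
python3 - <<'E'
from h import *
p=cam("wrist");c=cloud(p);z=c[...,2];save(p,"w7.png",1)
m=(z>.095)&(z<.12)&(abs(c[...,0]-.455)<.05)&(abs(c[...,1]+.037)<.06);H=rect(c[m]);print("handle",H)
m=(z>.078)&(z<.1)&(abs(c[...,0]-.46)<.04)&(abs(c[...,1]+.189)<.035);k=rect(c[m]);print("knob",k,m.sum())
t=np.radians(-5.7);d=np.array(H[0])-k[0];print("handle-knob in station",d@[np.cos(t),np.sin(t)],d@[-np.sin(t),np.cos(t)])
m=(z>.055)&(z<.075)&(abs(c[...,0]-.4)<.03)&(abs(c[...,1]+.035)<.08);print("front edge x min",np.nanpercentile(c[m][:,0],1))
go(k[0][0]/1000,k[0][1]/1000,.20,84.3)
E
```

```text
clock: 50.42
eef_pos: [0.4555, -0.0369, 0.0759]
tool_rot: [0.741, 0.671, 0.003, 0.001]
ft_force: [9.4, 5.1, -7.8]
grip_width: 0.0131
grasp_force: 59.2
clock: 51.68
eef_pos: [0.4519, -0.0378, 0.2998]
tool_rot: [0.741, 0.671, -0.001, -0.001]
ft_force: [-0.6, 0.7, 0.0]
grip_width: 0.0849
grasp_force: 0.0
handle (array([456.9, -36.4]), array([59.7, 13.4]), 84.2)
knob (array([ 460.7, -189.6]), array([42.2, 16.9]), -5.9) 431
handle-knob in station -18.996996826578165 152.06509826903402
front edge x min 0.3956176741725437
heading -5.7 turn z total 1.571 = 9 x 0.175; shift [ -24.1 -150.2   99.3] = 5 x [ -4.8 -30.   19.9]; tilt [-0.003  0.    -1.   ] j6 1.59 t 51.7
```

View pics/w7.png

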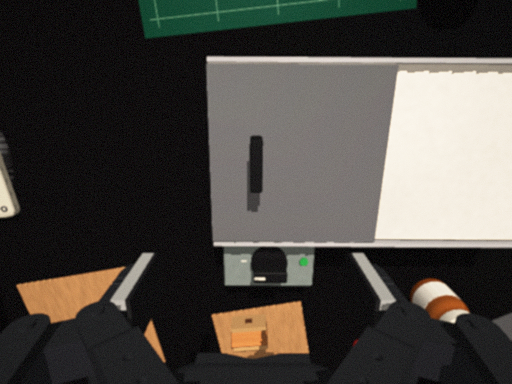

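Cover is shut against its stop: the handle is 19 mm in front of the knob axis, as the geometry requires. Now the knob at (268,262), gripped across its 16 mm.

```bash
python3 -m creep '[[[0,0,0],[0,0,-0.1745]],[[0,0,0],[0,0,-0.1745]],[[0,0,0],[0,0,-0.1745]],[[0,0,0],[0,0,-0.1745]],[[0,0,0],[0,0,-0.1745]],[[0,0,0],[0,0,-0.1745]],[[0,0,0],[0,0,-0.1745]],[[0,0,0],[0,0,-0.1745]],[[0,0,0],[0,0,-0.1745]],[[0,0,0],[0,0,0]]]' 34
python3 -m creep '[[[-5,-30,15],[0,0,0]],[[-5,-30,20],[0,0,0]],[[-5,-30,25],[0,0,0]],[[-5,-30,25],[0,0,0]],[[-4,-30,15],[0,0,0]],[[0,0,0],[0,0,0]],[[0,0,0],[0,0,0]]]'
python3 - <<'E'
from h import *
p=cam("wrist");c=cloud(p);z=c[...,2]
m=(z>.078)&(z<.1)&(abs(c[...,0]-.46)<.04)&(abs(c[...,1]+.189)<.035);k=rect(c[m]);print("knob",k,m.sum())
go(.4607,-.1896,.055,84.3)
E
```

```text
clock: 52.98
eef_pos: [0.4518, -0.0377, 0.2992]
tool_rot: [0.051, 0.999, 0.0, -0.002]
ft_force: [0.6, 0.2, -1.1]
grip_width: 0.0344
grasp_force: 0.0
clock: 53.85
eef_pos: [0.4612, -0.189, 0.2004]
tool_rot: [0.051, 0.999, 0.0, -0.0]
ft_force: [-0.2, -0.2, -0.1]
grip_width: 0.0339
grasp_force: 0.0
knob (array([ 460.4, -190.4]), array([44.5, 15.5]), -6.2) 930
heading 84.3 turn z total -0.001 = 1 x -0.001; shift [  0.7  -0.9 145.9] = 4 x [ 0.2 -0.2 36.5]; tilt [ 0.  0. -1.] j6 -0.29 t 53.9
```

```bash
python3 -m creep '[[[0,-1,40],[0,0,0]],[[0,0,40],[0,0,0]],[[0,0,35],[0,0,0]],[[0,0,20],[0,0,0]],[[0,0,10],[0,0,0]],[[0,0,0],[0,0,0]],[[0,0,0],[0,0,0]]]' 34
python3 -m creep '[[[0,0,0],[0,0,0]],[[0,0,0],[0,0,0]],[[0,0,0],[0,0,0]],[[0,0,0],[0,0,0]]]' 10
```

```text
clock: 54.78
eef_pos: [0.4623, -0.1905, 0.0569]
tool_rot: [0.05, 0.999, -0.0, 0.001]
ft_force: [0.5, 0.0, 0.7]
grip_width: 0.034
grasp_force: 0.0
clock: 55.28
eef_pos: [0.4622, -0.1906, 0.0569]
tool_rot: [0.05, 0.999, -0.0, 0.001]
ft_force: [-0.1, 0.1, 6.0]
grip_width: 0.015
grasp_force: 58.8
```

```bash
python3 -m creep '[[[0,0,0],[0,0,0.12]],[[0,0,0],[0,0,0.12]],[[0,0,0],[0,0,0.12]],[[0,0,0],[0,0,0.12]],[[0,0,0],[0,0,0.12]],[[0,0,0],[0,0,0.12]],[[0,0,0],[0,0,0.12]],[[0,0,0],[0,0,0.12]],[[0,0,0],[0,0,0.12]],[[0,0,0],[0,0,0.08]],[[0,0,0],[0,0,0.04]],[[0,0,0],[0,0,0]]]'
python3 -m creep '[[[0,0,0],[0,0,0]],[[0,0,0],[0,0,0]]]'
python3 -c "
from h import *
print(bot.get_obs()['ft_torque']);go(.461,-.19,.055,15.6)"
```

```text
clock: 56.78
eef_pos: [0.4603, -0.1929, 0.0569]
tool_rot: [0.606, 0.796, -0.003, 0.001]
ft_force: [-5.6, -4.6, 8.6]
grip_width: 0.0149
grasp_force: 59.4
clock: 57.02
eef_pos: [0.4602, -0.1928, 0.0568]
tool_rot: [0.606, 0.796, -0.003, 0.001]
ft_force: [-5.8, -4.9, 8.5]
grip_width: 0.0151
grasp_force: 59.4
[-1.10137918  1.11797158  0.12436849]
heading 15.4 turn z total -0.003 = 1 x -0.003; shift [2.5 1.5 1.8] = 1 x [2.5 1.5 1.8]; tilt [-0.002 -0.005 -1.   ] j6 0.91 t 57.0
```

```bash
python3 -m creep '[[[0,0,0],[0,0,0.05]],[[0,0,0],[0,0,0.03]],[[0,0,0],[0,0,0]],[[0,0,0],[0,0,0]]]'
python3 - <<'E'
from h import *
print(bot.get_obs()['ft_torque'])
p=cam("wrist");save(p,"w8.png",1)
E
```

```text
clock: 57.52
eef_pos: [0.4601, -0.1929, 0.0569]
tool_rot: [0.635, 0.772, -0.003, 0.001]
ft_force: [-6.5, -5.4, 8.7]
grip_width: 0.0156
grasp_force: 69.5
[-1.29774169  1.31908694  1.80348425]
```

View pics/w8.png

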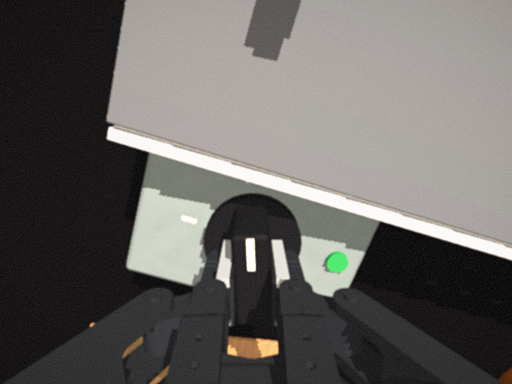

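The knob (252,254) has turned with the fingers. The moment jumped to 1.8 N m, so it is at its stop. Turning back and releasing.

```bash
python3 -m creep '[[[0,0,0],[0,0,-0.12]],[[0,0,0],[0,0,-0.12]],[[0,0,0],[0,0,-0.12]],[[0,0,0],[0,0,-0.12]],[[0,0,0],[0,0,-0.12]],[[0,0,0],[0,0,-0.12]],[[0,0,0],[0,0,-0.12]],[[0,0,0],[0,0,-0.12]],[[0,0,0],[0,0,-0.12]],[[0,0,0],[0,0,-0.10]],[[0,0,0],[0,0,-0.06]],[[0,0,0],[0,0,0]]]'
python3 -m creep '[[[0,0,0],[0,0,0]],[[0,0,0],[0,0,0]],[[0,0,0],[0,0,0]],[[0,0,-10],[0,0,0]],[[0,0,-30],[0,0,0]],[[0,0,-40],[0,0,0]],[[0,0,-50],[0,0,0]],[[0,0,-50],[0,0,0]],[[0,0,-50],[0,0,0]],[[0,0,0],[0,0,0]],[[0,0,0],[0,0,0]]]' 34
python3 - <<'E'
from h import *
p=cam("wrist");c=cloud(p);z=c[...,2];save(p,"w9.png",1)
m=(z>.078)&(z<.1)&(abs(c[...,0]-.46)<.04)&(abs(c[...,1]+.189)<.035);k=rect(c[m]);print("knob",k,m.sum())
m=(z>.095)&(z<.12)&(abs(c[...,0]-.455)<.05)&(abs(c[...,1]+.037)<.06);print("handle",rect(c[m]))
m=(z>.03)&(z<.06)&(abs(c[...,0]-.42)<.08)&(abs(c[...,1]+.334)<.06);print("house",rect(c[m]),np.nanmax(z[m]))
E
```

```text
clock: 59.08
eef_pos: [0.4622, -0.1907, 0.0569]
tool_rot: [0.07, 0.998, -0.0, 0.001]
ft_force: [-0.7, 0.6, 5.8]
grip_width: 0.0151
grasp_force: 59.1
clock: 60.45
eef_pos: [0.4611, -0.1903, 0.2858]
tool_rot: [0.07, 0.998, -0.0, 0.0]
ft_force: [-0.8, 0.9, -0.8]
grip_width: 0.0341
grasp_force: 0.0
knob (array([ 460.3, -190.9]), array([44.3, 15.6]), -7.7) 562
handle (array([456.4, -37.1]), array([60.8, 14.4]), 84.2)
house (array([ 418., -332.]), array([56.2, 45. ]), -0.0) 0.05068486304113373
```

View pics/w9.png

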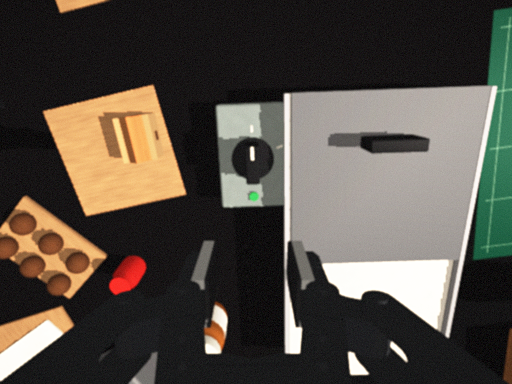

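Cover shut, knob at rest at (252,155), house upright on the card at (137,138). Handing in.

```bash
python3 -c "
from h import *
print(workorder.job_done())"
```

```text
the job is handed in; nothing more can be done
None
```

I ran the batch and handed the job in at about 60 s: the house is on the small kraft card, all three boats stand in the compartment, the cover is shut, and the knob was turned to its stop and is back at rest. The house got knocked about 4 cm, so it sits off-centre but upright and roughly 25 mm inside the limit. The hand-in returned no verdict.

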